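Unscrew the filler cap of the mustard dispenser

TASK

The mustard dispenser is due for a refill: unscrew the black cap from its filler neck, keep hold of it as it comes off the thread, and set it down gently, grip upwards, in the little metal saucer. Do not force the cap: turn it no harder once it comes up against its stop, and do not push it sideways or tug at it while the thread still holds. Leave the two jars and the small price card alone.

Things in the scene. Friction and masses are not known exactly. Their poses are not given: they have to be found in the camera images.
- dispenser: White stoneware mustard dispenser, 100 mm wide, on a 116 mm square steel foot, bolted down, small spigot at its -x side. Origin: centre of the foot's underside, z up. On its flat top (z = 100 mm) stands the threaded filler neck, on the axis, 41 mm wide, up to z = 126 mm.
- cap: Black screw cap, 55 to 115 g. Origin: centre of its open lower end, z up. Skirt 53 mm wide, z 0 to 30 mm, then a solid round ribbed grip 40 mm wide, z 30 to 54 mm. On the neck it has 1 mm of side play and 3 mm of up-and-down play; its origin starts 3 to 6 mm above the dispenser's top.
- cap_grip (a point): Centre of the cap's round grip, 43 mm above the cap's origin; turns with the cap. The cap has an ordinary right-hand thread: it comes off counter-clockwise seen from above, rises 9 mm a turn (1.43 mm per rad) and turns easily (under 0.1 N m).
- neck_mouth (a point): Centre of the neck's rim, 126 mm above the dispenser's origin. Counter-clockwise the cap turns 7 to 9.1 rad from its start (differs each time, shows nowhere), then meets a sprung rotary stop (about 1 N m per rad, one-sided, so it also nudges sideways). In the last 0.3 rad before it the cap is free to lift off; earlier the thread holds it. Over 40 N between cap and dispenser does damage.
- saucer: Small round aluminium dish, fixed, 100 mm wide at the rim, 11 mm high, flat inner floor about 70 mm wide at 4 mm height. Origin: centre of its underside.
- mustard_jar: Mustard jar with red lid, 66 mm wide, 100 mm high, loose bystander. Origin: centre of its underside.
- olive_jar: Squat jar with red lid, 62 mm wide, 86 mm high, loose bystander nearest the robot. Origin: centre of its underside.
- price_card_0: White price card with a red top band in a wooden foot, 23 x 62 mm, 59 mm high, loose bystander. Origin: centre of its underside.
Not all that is in view belongs to the job. Of the things shaped like the cap, the black one is meant.

How it is judged:
On the way:
1. the cap is off the neck, its lower edge above the neck's rim, and held by the fingers (z of cap in the frame of dispenser above 0.13 m and contact force between the fingers and cap above 0.5 N), for 0.1 s.
At the end, for the whole second after the job is handed in: the cap stands grip upwards (within 0.12 rad) at rest on the saucer's floor: its centre within 25 mm of the saucer's centre, its lower edge less than 8 mm above the saucer's underside (horizontal distance between cap and saucer below 0.025 m and z of cap in the frame of saucer below 0.008 m and angle between cap's own z axis and vertical below 0.12 rad and linear speed of cap below 0.02 m/s); the robot touches nothing.
It fails at once if the cap or thread is forced: over 40 N between cap and dispenser (contact force between cap and dispenser above 40 N).
It fails at once if the cap is dropped or thrown: out of the fingers away from the dispenser, more than 8 mm above the saucer's floor (contact force between the fingers and cap below 0.05 N and horizontal distance between cap and dispenser above 0.03 m and z of cap in the frame of saucer above 0.012 m).
It fails at once if a jar or the price card is shifted by over 30 mm (distance of any of mustard_jar, olive_jar, price_card_0 from where it was at the start of the episode above 0.03 m).
It also fails if it takes over 72 s, if anything falls off the work surface, if the arm or the gripper's body presses on something with over 40 N, if the wrist force passes 120 N, or if a joint passes its speed limit or range.

ROBOT

A 7-joint arm with a two-finger parallel gripper is mounted at the origin on a cart in front of the work surface, level with it; the furniture and walls round the work are solid. World frame = base frame: x ahead of the robot, y to its left, z up, the work surface at z = 0. Lengths are in m, angles in rad, forces in N, time in s.
With the tool pointing down it reaches from about 0.425 to 0.925 m from the base axis. Payload 6.8 kg.
Tool frame: the origin (TCP) lies midway between the tips of the shut fingers; the grasp point (between the pads) lies 19 mm behind it; z points along the fingers, y is the line along which they close (so a half turn about z gives the same grasp; the last joint's range is limited). The gripper opens to 85 mm and grips with 20 to 120 N. Pads are 22 mm wide; open, the fingers measure 114 mm over their backs; the gripper's body (76 mm by 85 mm) begins 54 mm behind the grasp point. The pads swing forward as they close: fully open they stand 13 mm farther back than shut.
Start: joints at [1.13, 0.477, 0.022, 1.555, -0.011, 1.109, -0.083], TCP at [0.221, -0.638, 0.231] pointing down, gripper open.
Joint ranges: [-2.96, 2.96], [-0.34, 2.1], [-1.41, 1.46], [0.24, 2.44], [-1.37, 4.51], [0.17, 1.92], [-2.96, 2.96]. Speed limits (rad/s): [2.39, 2.39, 3.14, 3.14, 3.14, 3.14, 3.14].

INTERFACE

Orientations are given as a unit quaternion [w, x, y, z].
In Python, from station import bot gives the robot as it stands.
- The arm moves only by the tool jog_arm, never from a script. Its argument "rows" is a list of rows, each an object of numbers: "fingers": the finger opening in mm, from 0 to 85.4; "x", "y", "z": the shift along the tool's x, y, z in mm; "ax", "ay", "az": the turn, a rotation vector about the tool's x, y, z in degrees. A call has exactly 8 rows; each row shifts and turns the commanded pose from where the row before left it, along the tool's axes as they then stand; what a row does not reach is not made up. A row lasts 1/10 s, in which the tool goes at most 50 mm and 8.59 degrees, less where a joint would pass 70% of its speed; a pose out of reach is approached as far as the arm can. A call with a gripper value outside its range is refused whole. The fingers move at their own pace and stop on an object; "force" is the grip in N (left out, the last holds). Time passes only in rows, so rows that do not move let the fingers close, or fill a call up. It gives the time, the measured TCP pose, the force, the opening and the grip force at its end, in the units of the state.
- bot.get_obs(): the state, without advancing time (a new reading comes with each control period).
- bot.read_camera(name): name is "scene" or "top"; returns a dict with "pixels" (480x640x3 uint8, red, green, blue), "vertical_fov" (degrees; the focal length in pixels is half the picture's height over the tangent of half this angle, whatever the lens; pixels are square), "cx", "cy" (the principal point, pixels), "world_from_camera" (4x4, takes a point from camera to world coordinates). Camera axes: x right, y down, z forward; pixel columns grow to the right and rows downward; lengths in m; the calibration is good to about 2 mm. A picture is of the moment at which its call begins. There is no depth.
- bot.hand_in(): hands the job in; it is judged then, once.
The state is a dict: "t": time; "q": joint angles; "joint_vel": joint speeds; "joint_torque": joint torques, N m; "eef_pos": TCP position; "tool_rot": TCP orientation; "contact_force": force on the tool from outside, world axes, zero at the start; "torque": the same for the moment, N m; "gripper_width": opening from 0.0 (shut) to 1.0 (fully open); "grasp_force": force on a finger pad.
Only numpy, scipy, OpenCV 4.12 (cv2) and the standard library are available. Lean on these libraries where they do the work, as an engineer would, in place of code of your own. Each camera call takes 0.05 s, during which the arm holds its last target. There are 200 camera calls.

## Working session

There is one attempt and no reset: what is moved stays moved. The work goes in short steps, Python scripts to look and compute and a tool call to move; the robot and the scene stay as the last step left them, time stands still between calls to the robot, and variables do not carry over. Pictures are saved under pics/ and viewed, at most 10 in all, crops included, and the job is handed in when it is done.

Besides the shell and the picture viewer there is one more tool, called after "Emit:" as name(argument=value, ...), one argument or row to a line, values as JSON. jog_arm: Moves the arm, as the interface text tells. Its arguments: {"type":"object","properties":{"rows":{"type":"array","items":{"type":"object","properties":{"fingers":{"type":"number"},"x":{"type":"number"},"y":{"type":"number"},"z":{"type":"number"},"ax":{"type":"number"},"ay":{"type":"number"},"az":{"type":"number"}}}},"force":{"type":"number"}},"required":["rows"]}

```bash
mkdir -p pics; cat > h.py <<'E'
from station import bot
import numpy as np, cv2
def cam(n,save=None):
    d=bot.read_camera(n)
    if save: cv2.imwrite('pics/'+save,d['pixels'][:,:,::-1])
    return d
def ray(d,u,v):
    f=240/np.tan(np.radians(d['vertical_fov'])/2);T=np.array(d['world_from_camera'])
    r=T[:3,:3]@np.array([(u-d['cx'])/f,(v-d['cy'])/f,1]);return T[:3,3],r/np.linalg.norm(r)
def onz(d,u,v,z):
    o,r=ray(d,u,v);return o+r*(z-o[2])/r[2]
def proj(d,p):
    f=240/np.tan(np.radians(d['vertical_fov'])/2);T=np.array(d['world_from_camera'])
    c=T[:3,:3].T@(np.array(p)-T[:3,3]);return d['cx']+f*c[0]/c[2],d['cy']+f*c[1]/c[2]
E
python3 - <<'E'
from h import *
for n in('scene','top'):
    d=cam(n,n+'0.png');print(n,d['vertical_fov'],d['cx'],d['cy'],np.round(d['world_from_camera'],3).tolist())
print(bot.get_obs())
E
```

```text
scene 50.43906104174516 316.4186033923259 247.71209535561664 [[0.81, -0.454, 0.371, 0.209], [-0.586, -0.62, 0.521, -0.456], [-0.006, -0.64, -0.769, 0.811], [0.0, 0.0, 0.0, 1.0]]
top 52.50188569234338 329.86156461712346 243.09945707357463 [[0.021, -0.984, 0.179, 0.412], [-0.999, -0.015, 0.031, -0.006], [-0.028, -0.18, -0.983, 0.977], [0.0, 0.0, 0.0, 1.0]]
{'t': 0.1, 'q': array([ 1.12989131,  0.47773393,  0.02230202,  1.55635905, -0.01150944,
        1.1092933 , -0.08308907]), 'joint_vel': array([-1.11330080e-03, -1.67614779e-03,  1.20844883e-03, -2.00754354e-03,
        9.62094036e-05, -1.02494987e-03,  2.14985421e-05]), 'joint_torque': array([ 5.49623874e-03, -5.97761965e+01,  1.61467005e+00, -2.81955582e+01,
        1.29082435e-02,  5.05029573e-03,  3.42548253e-05]), 'eef_pos': array([ 0.22035901, -0.6374478 ,  0.23040835]), 'tool_rot': array([-8.12517678e-04,  9.86181477e-01,  1.65666532e-01, -1.84514580e-04]), 'contact_force': array([-0.12054858,  0.11186   ,  0.24758286]), 'torque': array([ 0.03702055, -0.00561096, -0.02249396]), 'grasp_force': 0.0, 'gripper_width': 1.0022498857443283}
```

View pics/scene0.png

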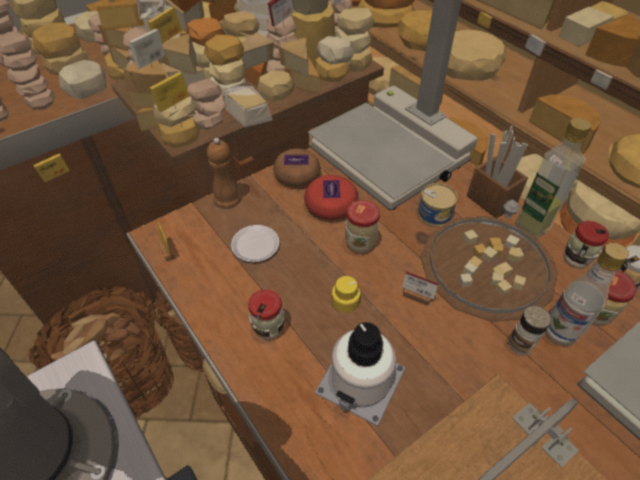

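View pics/top0.png

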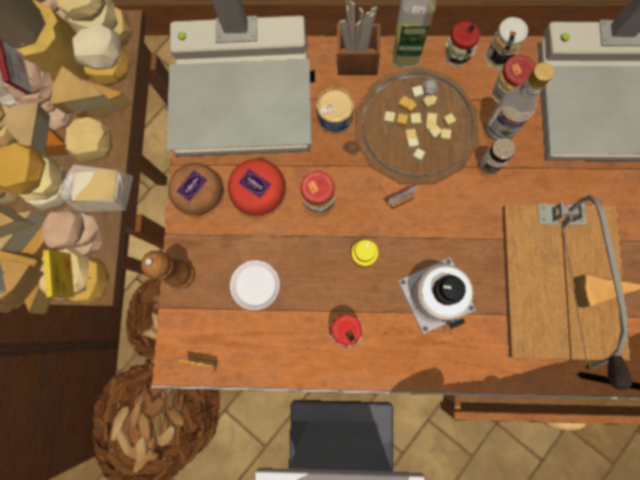

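The top view shows the dispenser with the black cap at about (450,290), the saucer at (255,285), the olive jar at (347,330), the yellow decoy cap at (365,252) and the card at (402,196). In the scene view the cap is at (366,340) and the saucer at (255,243).

```bash
cat > m.py <<'E'
from h import *
def blob(mask,near):
    cs,_=cv2.findContours(mask.astype(np.uint8),cv2.RETR_EXTERNAL,cv2.CHAIN_APPROX_NONE)
    cs=[c for c in cs if cv2.contourArea(c)>60]
    return min(cs,key=lambda c:np.hypot(*(np.array(cv2.minEnclosingCircle(c)[0])-near)))
E
python3 - <<'E'
from m import *
out={}
for n,s,c,ds in(('scene',(255,243),(366,342),(362,370)),('top',(255,285),(450,290),(443,293))):
    d=cam(n);p=d['pixels'].astype(int);mx=p.max(2);mn=p.min(2)
    b=blob((mn>140)&(mx-mn<45),s);e=cv2.fitEllipse(b);print(n,'saucer',e,onz(d,*e[0],.009))
    for th in(45,60):
        b=blob(mx<th,c);x,y,w,h=cv2.boundingRect(b);print('cap',th,(x,y,w,h),cv2.minEnclosingCircle(b))
    x,y=c;cr=p[y-45:y+65,x-60:x+60].astype(np.uint8)[:,:,::-1]
    cv2.imwrite(f'pics/c_{n}.png',cv2.resize(cr,None,fx=5,fy=5,interpolation=cv2.INTER_CUBIC))
E
python3 -c "
import cv2,numpy as np
a=[cv2.imread(f'pics/c_{n}.png') for n in('scene','top')]
cv2.imwrite('pics/cc.png',cv2.resize(np.hstack(a),(800,367)))"
```

```text
scene saucer ((255.11558532714844, 241.99171447753906), (33.36477279663086, 45.3604850769043), 85.20103454589844) [0.5031593 0.1751994 0.009    ]
cap 45 (349, 323, 33, 43) ((365.5, 344.0), 21.05360221862793)
cap 60 (349, 323, 33, 43) ((365.3636474609375, 344.0), 21.31260871887207)
top saucer ((254.36209106445312, 284.5978088378906), (48.03568649291992, 49.36383056640625), 45.14481735229492) [0.50142105 0.17394391 0.009     ]
cap 45 (434, 276, 28, 27) ((448.0365905761719, 289.1097412109375), 14.331147193908691)
cap 60 (434, 276, 30, 28) ((448.5851135253906, 289.3085021972656), 15.045104026794434)
```

View pics/cc.png

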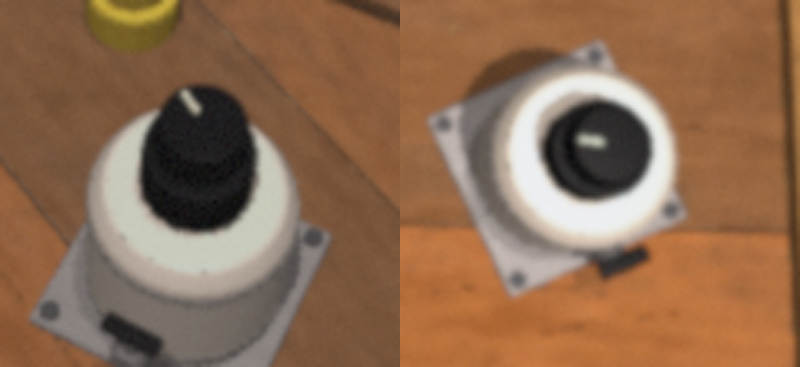

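The crops show the black cap with a light pointer line. Top view: grip top centre at about (453.6,287.6), with the four foot screws centred on (437,295). Scene view: grip top centre at about (368,333).

```bash
python3 - <<'E'
from m import *
from scipy.spatial.transform import Rotation as R
a=cam('scene');b=cam('top')
print('scene',onz(a,368,333,.1585),'top',onz(b,453.6,287.6,.1585),'foot',onz(b,437.1,295.2,.006))
o1,r1=ray(a,368,333);o2,r2=ray(b,453.6,287.6)
t=np.linalg.lstsq(np.c_[r1,-r2],o2-o1,rcond=None)[0];print('tri',o1+t[0]*r1,o2+t[1]*r2)
s=[(597,55),(442,124),(672,210),(517,280)]
print([onz(b,390+(u-400)/3.3333,245+v/3.3333,.006)[:2].round(3) for u,v in s])
print('olive lid',onz(b,347,328,.086),'mustard',onz(b,318,186,.1),'yellow',onz(b,364,252,.054))
q=bot.get_obs()['tool_rot'];print(R.from_quat(q[[1,2,3,0]]).as_matrix().round(3))
E
```

```text
scene [ 0.49011291 -0.18927606  0.1585    ] top [ 0.48856394 -0.18849918  0.1585    ] foot [ 0.48727475 -0.18964667  0.006     ]
tri [ 0.49005814 -0.18932802  0.15862725] [ 0.48858151 -0.18854074  0.15831323]
[array([ 0.555, -0.215]), array([ 0.512, -0.122]), array([ 0.463, -0.257]), array([ 0.421, -0.165])]
olive lid [ 0.41904283 -0.01199258  0.086     ] mustard [0.67998895 0.04618805 0.1       ] yellow [ 0.56361662 -0.04271309  0.054     ]
[[ 0.945  0.327 -0.   ]
 [ 0.327 -0.945  0.   ]
 [-0.    -0.001 -1.   ]]
```

Emit:
jog_arm(
  rows=[
    {"x": 25, "y": -21, "fingers": 85},
    {"x": 25, "y": -21},
    {"x": 25, "y": -21},
    {"x": 25, "y": -21},
    {"x": 25, "y": -21},
    {"x": 25, "y": -21},
    {"x": 25, "y": -21},
    {"x": 25, "y": -21},
  ],
)

```text
invalid input
```

Emit:
jog_arm(
  rows=[
    {"x": 25, "y": -21},
    {"x": 25, "y": -21},
    {"x": 25, "y": -21},
    {"x": 25, "y": -21},
    {"x": 25, "y": -21},
    {"x": 25, "y": -21},
    {"x": 25, "y": -21},
    {"x": 25, "y": -21},
  ],
)

```text
invalid input
```

Emit:
jog_arm(
  rows=[
    {"az": 8.5},
    {"az": 8.5},
    {"az": 8.5},
    {"az": 8.5},
    {"az": 8.5},
    {"az": 8.5},
    {"az": 8.5},
    {"az": 8.5},
  ],
)

```text
invalid input
```

```bash
cat > st.py <<'E'
from h import *
from scipy.spatial.transform import Rotation as R
def st(target=None):
    o=bot.get_obs();M=R.from_quat(o['tool_rot'][[1,2,3,0]]).as_matrix()
    print('t',round(o['t'],2),'q',o['q'].round(2),'p',o['eef_pos'].round(4),'F',o['contact_force'].round(2),'T',o['torque'].round(3),'w',round(o['gripper_width']*85.4,1),'g',round(o['grasp_force'],1))
    print('toolF',(M.T@o['contact_force']).round(2),'R',M.round(3).tolist(), 'yaw',round(float(np.arctan2(M[1,0],M[0,0])),3))
    if target is not None: print('tool delta mm',(1000*M.T@(np.array(target)-o['eef_pos'])).round(1))
    return o
E
python3 -c "
from st import *
st([.489,-.189,.135])"
```

```text
t 0.3 q [ 1.13  0.48  0.02  1.56 -0.01  1.11 -0.08] p [ 0.2204 -0.6378  0.231 ] F [ 0.6   0.48 -0.58] T [-0.006  0.001 -0.037] w 85.4 g 0.0
toolF [ 0.73 -0.26  0.58] R [[0.945, 0.327, -0.0], [0.327, -0.945, 0.0], [-0.0, -0.001, -1.0]] yaw 0.333
tool delta mm [ 400.4 -336.4   96.1]
```

Emit:
jog_arm(
  rows=[
    {"fingers": 85, "x": 25, "y": -21, "z": 0, "ax": 0, "ay": 0, "az": 0},
    {"fingers": 85, "x": 25, "y": -21, "z": 0, "ax": 0, "ay": 0, "az": 0},
    {"fingers": 85, "x": 25, "y": -21, "z": 0, "ax": 0, "ay": 0, "az": 0},
    {"fingers": 85, "x": 25, "y": -21, "z": 0, "ax": 0, "ay": 0, "az": 0},
    {"fingers": 85, "x": 25, "y": -21, "z": 0, "ax": 0, "ay": 0, "az": 0},
    {"fingers": 85, "x": 25, "y": -21, "z": 0, "ax": 0, "ay": 0, "az": 0},
    {"fingers": 85, "x": 25, "y": -21, "z": 0, "ax": 0, "ay": 0, "az": 0},
    {"fingers": 85, "x": 25, "y": -21, "z": 0, "ax": 0, "ay": 0, "az": 0},
  ],
)

```text
t: 1.1
eef_pos: [0.3552, -0.4127, 0.2314]
tool_rot: [0.0, 0.986, 0.166, 0.0]
contact_force: [-0.0, 0.5, 0.3]
gripper_width: 0.993
grasp_force: 0.0
```

Emit:
jog_arm(
  rows=[
    {"fingers": 85, "x": 25, "y": -21, "z": 0, "ax": 0, "ay": 0, "az": 0},
    {"fingers": 85, "x": 25, "y": -21, "z": 0, "ax": 0, "ay": 0, "az": 0},
    {"fingers": 85, "x": 25, "y": -21, "z": 0, "ax": 0, "ay": 0, "az": 0},
    {"fingers": 85, "x": 25, "y": -21, "z": 0, "ax": 0, "ay": 0, "az": 0},
    {"fingers": 85, "x": 25, "y": -21, "z": 0, "ax": 0, "ay": 0, "az": 0},
    {"fingers": 85, "x": 25, "y": -21, "z": 0, "ax": 0, "ay": 0, "az": 0},
    {"fingers": 85, "x": 25, "y": -21, "z": 0, "ax": 0, "ay": 0, "az": 0},
    {"fingers": 85, "x": 25, "y": -21, "z": 0, "ax": 0, "ay": 0, "az": 0},
  ],
)

```text
t: 1.9
eef_pos: [0.4894, -0.1886, 0.2315]
tool_rot: [0.0, 0.986, 0.166, 0.0]
contact_force: [0.5, 0.0, -0.1]
gripper_width: 0.995
grasp_force: 0.0
```

Emit:
jog_arm(
  rows=[
    {"fingers": 85, "x": 0, "y": 0, "z": 0, "ax": 0, "ay": 0, "az": 8.5},
    {"fingers": 85, "x": 0, "y": 0, "z": 0, "ax": 0, "ay": 0, "az": 8.5},
    {"fingers": 85, "x": 0, "y": 0, "z": 0, "ax": 0, "ay": 0, "az": 8.5},
    {"fingers": 85, "x": 0, "y": 0, "z": 0, "ax": 0, "ay": 0, "az": 8.5},
    {"fingers": 85, "x": 0, "y": 0, "z": 0, "ax": 0, "ay": 0, "az": 8.5},
    {"fingers": 85, "x": 0, "y": 0, "z": 0, "ax": 0, "ay": 0, "az": 8.5},
    {"fingers": 85, "x": 0, "y": 0, "z": 0, "ax": 0, "ay": 0, "az": 8.5},
    {"fingers": 85, "x": 0, "y": 0, "z": 0, "ax": 0, "ay": 0, "az": 8.5},
  ],
)

```text
t: 2.7
eef_pos: [0.4888, -0.1897, 0.2314]
tool_rot: [0.0, 0.909, -0.417, 0.0]
contact_force: [0.4, 0.0, 0.0]
gripper_width: 0.998
grasp_force: 0.0
```

```bash
python3 -c "
from st import *
st([.489,-.189,.135])"
```

```text
t 2.7 q [ 0.3   0.23 -0.06  1.91  0.02  1.   -2.2 ] p [ 0.4888 -0.1897  0.2314] F [0.35 0.05 0.  ] T [ 0.006 -0.012 -0.045] w 85.2 g 0.0
toolF [ 0.19 -0.3  -0.  ] R [[0.652, -0.758, 0.0], [-0.758, -0.652, -0.0], [0.0, -0.0, -1.0]] yaw -0.86
tool delta mm [-0.4 -0.6 96.4]
```

Emit:
jog_arm(
  rows=[
    {"fingers": 85, "x": 0, "y": 0, "z": 12, "ax": 0, "ay": 0, "az": 7.5},
    {"fingers": 85, "x": 0, "y": 0, "z": 12, "ax": 0, "ay": 0, "az": 7.5},
    {"fingers": 85, "x": 0, "y": 0, "z": 12, "ax": 0, "ay": 0, "az": 7.5},
    {"fingers": 85, "x": 0, "y": 0, "z": 12, "ax": 0, "ay": 0, "az": 7.5},
    {"fingers": 55, "x": 0, "y": 0, "z": 12, "ax": 0, "ay": 0, "az": 0},
    {"fingers": 55, "x": 0, "y": 0, "z": 12, "ax": 0, "ay": 0, "az": 0},
    {"fingers": 55, "x": 0, "y": 0, "z": 12, "ax": 0, "ay": 0, "az": 0},
    {"fingers": 55, "x": 0, "y": 0, "z": 10, "ax": 0, "ay": 0, "az": 0},
  ],
)

```text
t: 3.5
eef_pos: [0.4886, -0.1897, 0.1362]
tool_rot: [0.0, 0.772, -0.635, -0.0]
contact_force: [0.1, 0.1, -0.5]
gripper_width: 0.643
grasp_force: 0.0
```

```bash
python3 - <<'E'
from st import *
st([.489,-.189,.135])
d=cam('scene');cv2.imwrite('pics/g1.png',cv2.resize(d['pixels'][260:420,270:470,::-1],None,fx=3.5,fy=3.5,interpolation=cv2.INTER_CUBIC))
E
```

```text
t 3.5 q [ 0.24  0.35  0.01  2.   -0.01  0.79 -2.69] p [ 0.4886 -0.1897  0.1362] F [ 0.06  0.13 -0.51] T [-0.044 -0.026  0.012] w 54.9 g 0.0
toolF [-0.12 -0.09  0.51] R [[0.193, -0.981, -0.0], [-0.981, -0.193, 0.0], [-0.0, 0.0, -1.0]] yaw -1.376
tool delta mm [-0.6 -0.5  1.2]
```

View pics/g1.png

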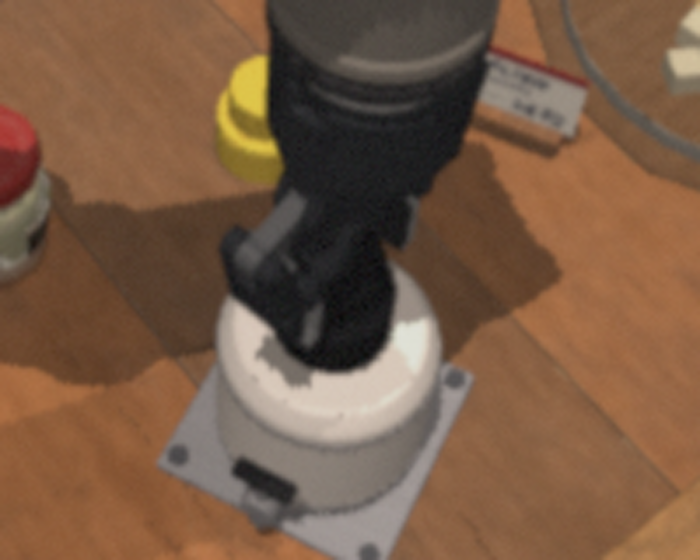

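The fingers straddle the grip from both sides. I'll close gently now and read the side load.

Emit:
jog_arm(
  rows=[
    {"fingers": 36, "x": 0, "y": 0, "z": 0, "ax": 0, "ay": 0, "az": 0},
    {"fingers": 36, "x": 0, "y": 0, "z": 0, "ax": 0, "ay": 0, "az": 0},
    {"fingers": 36, "x": 0, "y": 0, "z": 0, "ax": 0, "ay": 0, "az": 0},
    {"fingers": 36, "x": 0, "y": 0, "z": 0, "ax": 0, "ay": 0, "az": 0},
    {"fingers": 36, "x": 0, "y": 0, "z": 0, "ax": 0, "ay": 0, "az": 0},
    {"fingers": 36, "x": 0, "y": 0, "z": 0, "ax": 0, "ay": 0, "az": 0},
    {"fingers": 36, "x": 0, "y": 0, "z": 0, "ax": 0, "ay": 0, "az": 0},
    {"fingers": 36, "x": 0, "y": 0, "z": 0, "ax": 0, "ay": 0, "az": 0},
  ],
  force=25,
)

```text
t: 4.35
eef_pos: [0.4889, -0.1898, 0.1374]
tool_rot: [-0.0, 0.772, -0.636, 0.0]
contact_force: [-0.1, 0.3, -1.2]
gripper_width: 0.455
grasp_force: 26.8
```

```bash
python3 -c "
from st import *
st()"
```

```text
t 4.35 q [ 0.24  0.35  0.01  2.   -0.01  0.79 -2.69] p [ 0.4889 -0.1898  0.1374] F [-0.14  0.31 -1.21] T [0.018 0.06  0.003] w 38.9 g 26.8
toolF [-0.34  0.08  1.21] R [[0.192, -0.981, 0.0], [-0.981, -0.192, -0.0], [0.0, -0.0, -1.0]] yaw -1.378
```

Emit:
jog_arm(
  rows=[
    {"fingers": 36, "x": 0, "y": 0, "z": -0.1, "ax": 0, "ay": 0, "az": -4},
    {"fingers": 36, "x": 0, "y": 0, "z": -0.2, "ax": 0, "ay": 0, "az": -8},
    {"fingers": 36, "x": 0, "y": 0, "z": -0.2, "ax": 0, "ay": 0, "az": -8},
    {"fingers": 36, "x": 0, "y": 0, "z": -0.2, "ax": 0, "ay": 0, "az": -8},
    {"fingers": 36, "x": 0, "y": 0, "z": -0.2, "ax": 0, "ay": 0, "az": -8},
    {"fingers": 36, "x": 0, "y": 0, "z": -0.2, "ax": 0, "ay": 0, "az": -8},
    {"fingers": 36, "x": 0, "y": 0, "z": -0.2, "ax": 0, "ay": 0, "az": -8},
    {"fingers": 36, "x": 0, "y": 0, "z": -0.1, "ax": 0, "ay": 0, "az": -4},
  ],
)

```text
t: 5.15
eef_pos: [0.49, -0.1886, 0.139]
tool_rot: [-0.001, 0.981, -0.196, 0.001]
contact_force: [1.9, 3.7, -1.1]
gripper_width: 0.452
grasp_force: 26.9
```

```bash
python3 -c "
from st import *
st()"
```

```text
t 5.15 q [ 0.41  0.35 -0.2   1.99  0.09  0.8  -1.8 ] p [ 0.49   -0.1886  0.139 ] F [ 1.89  3.75 -1.11] T [ 0.782 -0.488 -0.044] w 38.6 g 26.9
toolF [ 0.3  -4.19  1.12] R [[0.923, -0.385, 0.002], [-0.385, -0.923, 0.001], [0.002, -0.002, -1.0]] yaw -0.395
```

Emit:
jog_arm(
  rows=[
    {"fingers": 36, "x": 0, "y": -1, "z": -0.1, "ax": 0, "ay": 0, "az": -4},
    {"fingers": 36, "x": 0, "y": 0, "z": -0.2, "ax": 0, "ay": 0, "az": -8},
    {"fingers": 36, "x": 0, "y": 0, "z": -0.2, "ax": 0, "ay": 0, "az": -8},
    {"fingers": 36, "x": 0, "y": 0, "z": -0.2, "ax": 0, "ay": 0, "az": -8},
    {"fingers": 36, "x": 0, "y": 0, "z": -0.2, "ax": 0, "ay": 0, "az": -8},
    {"fingers": 36, "x": 0, "y": 0, "z": -0.2, "ax": 0, "ay": 0, "az": -8},
    {"fingers": 36, "x": 0, "y": 0, "z": -0.2, "ax": 0, "ay": 0, "az": -8},
    {"fingers": 36, "x": 0, "y": 0, "z": -0.1, "ax": 0, "ay": 0, "az": -4},
  ],
)

```text
t: 5.95
eef_pos: [0.4899, -0.1869, 0.1401]
tool_rot: [-0.001, 0.958, 0.287, 0.001]
contact_force: [0.7, 5.7, -1.3]
gripper_width: 0.46
grasp_force: 26.9
```

```bash
python3 -c "
from st import *
st()"
```

```text
t 5.95 q [ 0.58  0.37 -0.4   1.98  0.19  0.83 -0.92] p [ 0.4899 -0.1869  0.1401] F [ 0.7   5.68 -1.28] T [ 1.278 -0.167 -0.068] w 39.3 g 26.9
toolF [ 3.71 -4.36  1.3 ] R [[0.835, 0.551, 0.001], [0.55, -0.835, 0.002], [0.002, -0.001, -1.0]] yaw 0.583
```

Emit:
jog_arm(
  rows=[
    {"fingers": 36, "x": 1.4, "y": -1.5, "z": 0, "ax": 0, "ay": 0, "az": 0},
    {"fingers": 36, "x": 0, "y": 0, "z": -0.2, "ax": 0, "ay": 0, "az": -8},
    {"fingers": 36, "x": 0, "y": 0, "z": -0.2, "ax": 0, "ay": 0, "az": -8},
    {"fingers": 36, "x": 0, "y": 0, "z": -0.2, "ax": 0, "ay": 0, "az": -8},
    {"fingers": 36, "x": 0, "y": 0, "z": -0.2, "ax": 0, "ay": 0, "az": -8},
    {"fingers": 36, "x": 0, "y": 0, "z": -0.2, "ax": 0, "ay": 0, "az": -8},
    {"fingers": 36, "x": 0, "y": 0, "z": -0.2, "ax": 0, "ay": 0, "az": -8},
    {"fingers": 36, "x": 0, "y": 0, "z": -0.1, "ax": 0, "ay": 0, "az": -4},
  ],
)

```text
t: 6.75
eef_pos: [0.4886, -0.1857, 0.141]
tool_rot: [-0.001, 0.736, 0.677, -0.0]
contact_force: [-2.0, 4.1, 1.1]
gripper_width: 0.455
grasp_force: 27.1
```

```bash
python3 -c "
from st import *
st()"
```

```text
t 6.75 q [ 0.73  0.4  -0.6   1.97  0.3   0.86 -0.11] p [ 0.4886 -0.1857  0.141 ] F [-2.01  4.13  1.12] T [ 0.937  0.642 -0.041] w 38.8 g 27.1
toolF [ 3.95 -2.35 -1.11] R [[0.083, 0.997, -0.002], [0.997, -0.083, 0.001], [0.001, -0.002, -1.0]] yaw 1.488
```

Emit:
jog_arm(
  rows=[
    {"fingers": 55, "x": 0, "y": 0, "z": 0, "ax": 0, "ay": 0, "az": 0},
    {"fingers": 55, "x": 0, "y": 0, "z": 0, "ax": 0, "ay": 0, "az": 0},
    {"fingers": 55, "x": 0, "y": 0, "z": 0, "ax": 0, "ay": 0, "az": 0},
    {"fingers": 55, "x": 0, "y": 0, "z": 0, "ax": 0, "ay": 0, "az": 0},
    {"fingers": 55, "x": 0, "y": 0, "z": 0, "ax": 0, "ay": 0, "az": 0},
    {"fingers": 55, "x": 0, "y": 0, "z": 0, "ax": 0, "ay": 0, "az": 0},
    {"fingers": 55, "x": 0, "y": 0, "z": 0, "ax": 0, "ay": 0, "az": 0},
    {"fingers": 55, "x": 0, "y": 0, "z": 0, "ax": 0, "ay": 0, "az": 0},
  ],
)

```text
t: 7.55
eef_pos: [0.4896, -0.1868, 0.1414]
tool_rot: [0.0, 0.737, 0.676, 0.0]
contact_force: [0.5, 0.1, -0.7]
gripper_width: 0.649
grasp_force: 0.0
```

```bash
python3 -c "
from st import *
st([.4885,-.1874,.140])"
```

```text
t 7.55 q [ 0.73  0.4  -0.6   1.97  0.3   0.86 -0.11] p [ 0.4896 -0.1868  0.1414] F [ 0.52  0.09 -0.67] T [-0.061  0.002  0.025] w 55.4 g 0.0
toolF [0.13 0.51 0.67] R [[0.086, 0.996, 0.0], [0.996, -0.086, -0.0], [-0.0, 0.0, -1.0]] yaw 1.485
tool delta mm [-0.7 -1.   1.4]
```

Emit:
jog_arm(
  rows=[
    {"fingers": 55, "x": -0.6, "y": -1, "z": 0, "ax": 0, "ay": 0, "az": 0},
    {"fingers": 55, "x": 0, "y": 0, "z": 0, "ax": 0, "ay": 0, "az": 8.5},
    {"fingers": 55, "x": 0, "y": 0, "z": 0, "ax": 0, "ay": 0, "az": 8.5},
    {"fingers": 55, "x": 0, "y": 0, "z": 0, "ax": 0, "ay": 0, "az": 8.5},
    {"fingers": 55, "x": 0, "y": 0, "z": 0, "ax": 0, "ay": 0, "az": 8.5},
    {"fingers": 55, "x": 0, "y": 0, "z": 0, "ax": 0, "ay": 0, "az": 8.5},
    {"fingers": 55, "x": 0, "y": 0, "z": 0, "ax": 0, "ay": 0, "az": 8.5},
    {"fingers": 55, "x": 0, "y": 0, "z": 0, "ax": 0, "ay": 0, "az": 8.5},
  ],
)

```text
t: 8.35
eef_pos: [0.4885, -0.1873, 0.1414]
tool_rot: [-0.0, 0.976, 0.218, 0.0]
contact_force: [0.2, 0.4, -0.3]
gripper_width: 0.64
grasp_force: 0.0
```

Emit:
jog_arm(
  rows=[
    {"fingers": 55, "x": 0, "y": 0, "z": 0, "ax": 0, "ay": 0, "az": 8.5},
    {"fingers": 55, "x": 0, "y": 0, "z": 0, "ax": 0, "ay": 0, "az": 8.5},
    {"fingers": 55, "x": 0, "y": 0, "z": 0, "ax": 0, "ay": 0, "az": 8.5},
    {"fingers": 36, "x": 0, "y": 0, "z": 0, "ax": 0, "ay": 0, "az": 0},
    {"fingers": 36, "x": 0, "y": 0, "z": 0, "ax": 0, "ay": 0, "az": 0},
    {"fingers": 36, "x": 0, "y": 0, "z": 0, "ax": 0, "ay": 0, "az": 0},
    {"fingers": 36, "x": 0, "y": 0, "z": 0, "ax": 0, "ay": 0, "az": 0},
    {"fingers": 36, "x": 0, "y": 0, "z": 0, "ax": 0, "ay": 0, "az": 0},
  ],
)

```text
t: 9.15
eef_pos: [0.4886, -0.1873, 0.1415]
tool_rot: [-0.0, 1.0, 0.001, 0.0]
contact_force: [-1.0, 0.2, 2.3]
gripper_width: 0.453
grasp_force: 26.1
```

```bash
python3 -c "
from st import *
st([.4885,-.1874,.140])"
```

```text
t 9.15 q [ 0.48  0.36 -0.28  1.99  0.13  0.82 -1.44] p [ 0.4886 -0.1873  0.1415] F [-1.02  0.24  2.33] T [ 0.201  0.084 -0.008] w 38.7 g 26.1
toolF [-1.02 -0.25 -2.33] R [[1.0, 0.002, 0.0], [0.002, -1.0, 0.0], [0.0, -0.0, -1.0]] yaw 0.002
tool delta mm [-0.1  0.1  1.5]
```

Emit:
jog_arm(
  rows=[
    {"fingers": 36, "x": 0, "y": 0, "z": -0.2, "ax": 0, "ay": 0, "az": -8},
    {"fingers": 36, "x": 0, "y": 0, "z": -0.2, "ax": 0, "ay": 0, "az": -8},
    {"fingers": 36, "x": 0, "y": 0, "z": -0.2, "ax": 0, "ay": 0, "az": -8},
    {"fingers": 36, "x": 0, "y": 0, "z": -0.2, "ax": 0, "ay": 0, "az": -8},
    {"fingers": 36, "x": 0, "y": 0, "z": -0.2, "ax": 0, "ay": 0, "az": -8},
    {"fingers": 36, "x": 0, "y": 0, "z": -0.2, "ax": 0, "ay": 0, "az": -8},
    {"fingers": 36, "x": 0, "y": 0, "z": -0.2, "ax": 0, "ay": 0, "az": -8},
    {"fingers": 36, "x": 0, "y": 0, "z": -0.2, "ax": 0, "ay": 0, "az": -8},
  ],
)

```text
t: 9.95
eef_pos: [0.4885, -0.1872, 0.1431]
tool_rot: [-0.0, 0.846, 0.533, 0.0]
contact_force: [-1.4, 2.4, 2.3]
gripper_width: 0.457
grasp_force: 26.2
```

```bash
python3 -c "
from st import *
st()"
```

```text
t 9.95 q [ 0.67  0.39 -0.52  1.97  0.25  0.85 -0.43] p [ 0.4885 -0.1872  0.1431] F [-1.39  2.41  2.29] T [ 0.257  0.24  -0.088] w 39.0 g 26.2
toolF [ 1.57 -2.29 -2.29] R [[0.432, 0.902, -0.0], [0.902, -0.432, 0.0], [0.0, -0.0, -1.0]] yaw 1.124
```

Emit:
jog_arm(
  rows=[
    {"fingers": 36, "x": 0, "y": 0, "z": -0.3, "ax": 0, "ay": 0, "az": -8},
    {"fingers": 36, "x": 0, "y": 0, "z": -0.2, "ax": 0, "ay": 0, "az": -8},
    {"fingers": 36, "x": 0, "y": 0, "z": -0.2, "ax": 0, "ay": 0, "az": -8},
    {"fingers": 36, "x": 0, "y": 0, "z": -0.2, "ax": 0, "ay": 0, "az": -8},
    {"fingers": 36, "x": 0, "y": 0, "z": -0.2, "ax": 0, "ay": 0, "az": -8},
    {"fingers": 36, "x": 0, "y": 0, "z": -0.2, "ax": 0, "ay": 0, "az": -8},
    {"fingers": 36, "x": 0, "y": 0, "z": -0.2, "ax": 0, "ay": 0, "az": -8},
    {"fingers": 36, "x": 0, "y": 0, "z": -0.2, "ax": 0, "ay": 0, "az": -8},
  ],
)

```text
t: 10.75
eef_pos: [0.4884, -0.1874, 0.1447]
tool_rot: [-0.0, 0.435, 0.9, -0.0]
contact_force: [-1.0, -0.5, 1.6]
gripper_width: 0.46
grasp_force: 26.1
```

```bash
python3 -c "
from st import *
st()"
```

```text
t 10.75 q [ 0.86  0.44 -0.76  1.96  0.39  0.89  0.57] p [ 0.4884 -0.1874  0.1447] F [-1.02 -0.48  1.62] T [ 0.116  0.237 -0.111] w 39.3 g 26.1
toolF [ 0.26 -1.09 -1.62] R [[-0.621, 0.784, -0.0], [0.784, 0.621, 0.0], [0.0, -0.0, -1.0]] yaw 2.241
```

Emit:
jog_arm(
  rows=[
    {"fingers": 36, "x": 0, "y": 0, "z": -0.2, "ax": 0, "ay": 0, "az": -8},
    {"fingers": 36, "x": 0, "y": 0, "z": -0.2, "ax": 0, "ay": 0, "az": -8},
    {"fingers": 36, "x": 0, "y": 0, "z": -0.2, "ax": 0, "ay": 0, "az": -8},
    {"fingers": 36, "x": 0, "y": 0, "z": -0.2, "ax": 0, "ay": 0, "az": -8},
    {"fingers": 36, "x": 0, "y": 0, "z": -0.2, "ax": 0, "ay": 0, "az": -8},
    {"fingers": 36, "x": 0, "y": 0, "z": -0.2, "ax": 0, "ay": 0, "az": -8},
    {"fingers": 36, "x": 0, "y": 0, "z": -0.2, "ax": 0, "ay": 0, "az": -8},
    {"fingers": 36, "x": 0, "y": 0, "z": -0.2, "ax": 0, "ay": 0, "az": -8},
  ],
)

```text
t: 11.55
eef_pos: [0.4883, -0.1875, 0.1463]
tool_rot: [-0.0, -0.108, 0.994, -0.0]
contact_force: [-0.5, 0.9, 1.6]
gripper_width: 0.455
grasp_force: 26.1
```

```bash
python3 -c "
from st import *
st()"
```

```text
t 11.55 q [ 1.04  0.53 -1.02  1.95  0.55  0.97  1.55] p [ 0.4883 -0.1875  0.1463] F [-0.54  0.85  1.6 ] T [ 0.016  0.091 -0.001] w 38.8 g 26.1
toolF [ 0.35  0.95 -1.6 ] R [[-0.977, -0.215, -0.0], [-0.215, 0.977, -0.0], [0.0, -0.0, -1.0]] yaw -2.925
```

Emit:
jog_arm(
  rows=[
    {"fingers": 36, "x": 0, "y": 0, "z": -0.2, "ax": 0, "ay": 0, "az": -8},
    {"fingers": 36, "x": 0, "y": 0, "z": -0.2, "ax": 0, "ay": 0, "az": -8},
    {"fingers": 36, "x": 0, "y": 0, "z": -0.2, "ax": 0, "ay": 0, "az": -8},
    {"fingers": 36, "x": 0, "y": 0, "z": -0.1, "ax": 0, "ay": 0, "az": -4},
    {"fingers": 36, "x": 0, "y": 0, "z": 0, "ax": 0, "ay": 0, "az": 0},
    {"fingers": 55, "x": 0, "y": 0, "z": 0, "ax": 0, "ay": 0, "az": 0},
    {"fingers": 55, "x": 0, "y": 0, "z": 0, "ax": 0, "ay": 0, "az": 0},
    {"fingers": 55, "x": 0, "y": 0, "z": 0, "ax": 0, "ay": 0, "az": 0},
  ],
)

```text
t: 12.35
eef_pos: [0.4884, -0.1874, 0.1469]
tool_rot: [-0.0, -0.342, 0.94, -0.0]
contact_force: [-0.4, 0.7, 0.3]
gripper_width: 0.643
grasp_force: 0.0
```

```bash
python3 -c "
from st import *
st()"
```

```text
t 12.35 q [ 1.11  0.59 -1.13  1.94  0.63  1.02  1.96] p [ 0.4884 -0.1874  0.1469] F [-0.41  0.74  0.32] T [0.02  0.003 0.015] w 54.9 g 0.0
toolF [-0.16  0.83 -0.32] R [[-0.766, -0.643, -0.0], [-0.643, 0.766, -0.0], [0.0, -0.0, -1.0]] yaw -2.443
```

Emit:
jog_arm(
  rows=[
    {"fingers": 55, "x": 0, "y": 0, "z": 0, "ax": 0, "ay": 0, "az": 8.5},
    {"fingers": 55, "x": 0, "y": 0, "z": 0, "ax": 0, "ay": 0, "az": 8.5},
    {"fingers": 55, "x": 0, "y": 0, "z": 0, "ax": 0, "ay": 0, "az": 8.5},
    {"fingers": 55, "x": 0, "y": 0, "z": 0, "ax": 0, "ay": 0, "az": 8.5},
    {"fingers": 55, "x": 0, "y": 0, "z": 0, "ax": 0, "ay": 0, "az": 8.5},
    {"fingers": 55, "x": 0, "y": 0, "z": 0, "ax": 0, "ay": 0, "az": 8.5},
    {"fingers": 55, "x": 0, "y": 0, "z": 0, "ax": 0, "ay": 0, "az": 8.5},
    {"fingers": 55, "x": 0, "y": 0, "z": 0, "ax": 0, "ay": 0, "az": 8.5},
  ],
)

```text
t: 13.15
eef_pos: [0.4886, -0.1872, 0.1471]
tool_rot: [0.0, 0.245, 0.97, -0.0]
contact_force: [-0.2, 0.7, -0.1]
gripper_width: 0.641
grasp_force: 0.0
```

Emit:
jog_arm(
  rows=[
    {"fingers": 55, "x": 0, "y": 0, "z": 0, "ax": 0, "ay": 0, "az": 8.5},
    {"fingers": 55, "x": 0, "y": 0, "z": 0, "ax": 0, "ay": 0, "az": 8.5},
    {"fingers": 55, "x": 0, "y": 0, "z": 0, "ax": 0, "ay": 0, "az": 8.5},
    {"fingers": 55, "x": 0, "y": 0, "z": 0, "ax": 0, "ay": 0, "az": 8.5},
    {"fingers": 55, "x": 0, "y": 0, "z": 0, "ax": 0, "ay": 0, "az": 8.5},
    {"fingers": 55, "x": 0, "y": 0, "z": 0, "ax": 0, "ay": 0, "az": 8.5},
    {"fingers": 55, "x": 0, "y": 0, "z": 0, "ax": 0, "ay": 0, "az": 8.5},
    {"fingers": 55, "x": 0, "y": 0, "z": 0, "ax": 0, "ay": 0, "az": 8.5},
  ],
)

```text
t: 13.95
eef_pos: [0.4886, -0.1872, 0.1471]
tool_rot: [0.0, 0.745, 0.667, 0.0]
contact_force: [0.8, 0.1, 0.2]
gripper_width: 0.648
grasp_force: 0.0
```

Emit:
jog_arm(
  rows=[
    {"fingers": 55, "x": 0, "y": 0, "z": 0, "ax": 0, "ay": 0, "az": 8.5},
    {"fingers": 55, "x": 0, "y": 0, "z": 0, "ax": 0, "ay": 0, "az": 8.5},
    {"fingers": 55, "x": 0, "y": 0, "z": 0, "ax": 0, "ay": 0, "az": 8.5},
    {"fingers": 55, "x": 0, "y": 0, "z": 0, "ax": 0, "ay": 0, "az": 8.5},
    {"fingers": 55, "x": 0, "y": 0, "z": 0, "ax": 0, "ay": 0, "az": 8.5},
    {"fingers": 55, "x": 0, "y": 0, "z": 0, "ax": 0, "ay": 0, "az": 8.5},
    {"fingers": 55, "x": 0, "y": 0, "z": 0, "ax": 0, "ay": 0, "az": 8.5},
    {"fingers": 55, "x": 0, "y": 0, "z": 0, "ax": 0, "ay": 0, "az": 8.5},
  ],
)

```text
t: 14.75
eef_pos: [0.4886, -0.1871, 0.1471]
tool_rot: [0.0, 0.991, 0.137, 0.0]
contact_force: [-0.0, -0.2, -0.0]
gripper_width: 0.641
grasp_force: 0.0
```

Emit:
jog_arm(
  rows=[
    {"fingers": 36, "x": 0, "y": 0, "z": 0, "ax": 0, "ay": 0, "az": 0},
    {"fingers": 36, "x": 0, "y": 0, "z": 0, "ax": 0, "ay": 0, "az": 0},
    {"fingers": 36, "x": 0, "y": 0, "z": 0, "ax": 0, "ay": 0, "az": 0},
    {"fingers": 36, "x": 0, "y": 0, "z": 0, "ax": 0, "ay": 0, "az": 0},
    {"fingers": 36, "x": 0, "y": 0, "z": 0, "ax": 0, "ay": 0, "az": 0},
    {"fingers": 36, "x": 0, "y": 0, "z": 0, "ax": 0, "ay": 0, "az": 0},
    {"fingers": 36, "x": 0, "y": 0, "z": 0, "ax": 0, "ay": 0, "az": 0},
    {"fingers": 36, "x": 0, "y": 0, "z": 0, "ax": 0, "ay": 0, "az": 0},
  ],
)

```text
t: 15.55
eef_pos: [0.4887, -0.1872, 0.1471]
tool_rot: [-0.0, 0.99, 0.14, 0.0]
contact_force: [0.3, 1.8, 3.8]
gripper_width: 0.457
grasp_force: 26.1
```

```bash
python3 -c "
from st import *
st()"
```

```text
t 15.55 q [ 0.53  0.35 -0.34  1.98  0.16  0.83 -1.19] p [ 0.4887 -0.1872  0.1471] F [0.34 1.84 3.78] T [0.426 0.085 0.057] w 39.0 g 26.1
toolF [ 0.84 -1.67 -3.78] R [[0.961, 0.277, 0.0], [0.277, -0.961, 0.0], [0.0, -0.0, -1.0]] yaw 0.281
```

Emit:
jog_arm(
  rows=[
    {"fingers": 36, "x": 0, "y": 0, "z": -0.5, "ax": 0, "ay": 0, "az": -3},
    {"fingers": 36, "x": 0, "y": 0, "z": -0.1, "ax": 0, "ay": 0, "az": -3},
    {"fingers": 36, "x": 0, "y": 0, "z": -0.1, "ax": 0, "ay": 0, "az": -3},
    {"fingers": 36, "x": 0, "y": 0, "z": -0.1, "ax": 0, "ay": 0, "az": -3},
    {"fingers": 36, "x": 0, "y": 0, "z": 0, "ax": 0, "ay": 0, "az": -3},
    {"fingers": 36, "x": 0, "y": 0, "z": -0.1, "ax": 0, "ay": 0, "az": -3},
    {"fingers": 36, "x": 0, "y": 0, "z": -0.1, "ax": 0, "ay": 0, "az": -3},
    {"fingers": 36, "x": 0, "y": 0, "z": 0, "ax": 0, "ay": 0, "az": -2},
  ],
)

```text
t: 16.35
eef_pos: [0.4884, -0.1875, 0.1478]
tool_rot: [-0.0, 0.942, 0.335, -0.0]
contact_force: [0.6, 0.3, 1.9]
gripper_width: 0.458
grasp_force: 26.0
```

```bash
python3 -c "
from st import *
st()"
```

```text
t 16.35 q [ 0.6   0.36 -0.42  1.97  0.2   0.84 -0.82] p [ 0.4884 -0.1875  0.1478] F [0.59 0.34 1.86] T [ 0.25  -0.024 -0.09 ] w 39.1 g 26.0
toolF [ 0.68  0.11 -1.86] R [[0.775, 0.632, -0.0], [0.632, -0.775, 0.0], [-0.0, -0.0, -1.0]] yaw 0.684
```

Emit:
jog_arm(
  rows=[
    {"fingers": 36, "x": 0, "y": 0, "z": -0.1, "ax": 0, "ay": 0, "az": -2.5},
    {"fingers": 36, "x": 0, "y": 0, "z": 0, "ax": 0, "ay": 0, "az": -2.5},
    {"fingers": 36, "x": 0, "y": 0, "z": -0.1, "ax": 0, "ay": 0, "az": -2.5},
    {"fingers": 36, "x": 0, "y": 0, "z": 0, "ax": 0, "ay": 0, "az": -2.5},
    {"fingers": 36, "x": 0, "y": 0, "z": -0.1, "ax": 0, "ay": 0, "az": -2.5},
    {"fingers": 36, "x": 0, "y": 0, "z": -0.1, "ax": 0, "ay": 0, "az": -2.5},
    {"fingers": 36, "x": 0, "y": 0, "z": 0, "ax": 0, "ay": 0, "az": 0},
    {"fingers": 36, "x": 0, "y": 0, "z": 0, "ax": 0, "ay": 0, "az": 0},
  ],
)

```text
t: 17.15
eef_pos: [0.4883, -0.1875, 0.1482]
tool_rot: [-0.0, 0.891, 0.454, -0.0]
contact_force: [-0.3, 0.9, 1.0]
gripper_width: 0.457
grasp_force: 26.0
```

```bash
python3 -c "
from st import *
st()"
```

```text
t 17.15 q [ 0.64  0.37 -0.48  1.97  0.22  0.85 -0.59] p [ 0.4883 -0.1875  0.1482] F [-0.35  0.9   1.02] T [0.187 0.099 0.027] w 39.1 g 26.0
toolF [ 0.52 -0.81 -1.02] R [[0.588, 0.809, -0.0], [0.809, -0.588, -0.0], [-0.0, -0.0, -1.0]] yaw 0.942
```

Emit:
jog_arm(
  rows=[
    {"fingers": 36, "x": 0, "y": 0, "z": -0.1, "ax": 0, "ay": 0, "az": -3},
    {"fingers": 36, "x": 0, "y": 0, "z": 0, "ax": 0, "ay": 0, "az": -3},
    {"fingers": 36, "x": 0, "y": 0, "z": -0.1, "ax": 0, "ay": 0, "az": -3},
    {"fingers": 36, "x": 0, "y": 0, "z": -0.1, "ax": 0, "ay": 0, "az": -3},
    {"fingers": 36, "x": 0, "y": 0, "z": -0.1, "ax": 0, "ay": 0, "az": -3},
    {"fingers": 36, "x": 0, "y": 0, "z": -0.1, "ax": 0, "ay": 0, "az": -3},
    {"fingers": 36, "x": 0, "y": 0, "z": 0, "ax": 0, "ay": 0, "az": 0},
    {"fingers": 36, "x": 0, "y": 0, "z": 0, "ax": 0, "ay": 0, "az": 0},
  ],
)

```text
t: 17.95
eef_pos: [0.4882, -0.1873, 0.1487]
tool_rot: [-0.0, 0.809, 0.587, -0.0]
contact_force: [-1.0, 0.7, 0.8]
gripper_width: 0.458
grasp_force: 26.0
```

```bash
python3 -c "
from st import *
st()"
```

```text
t 17.95 q [ 0.69  0.38 -0.54  1.97  0.26  0.86 -0.3 ] p [ 0.4882 -0.1873  0.1487] F [-0.99  0.67  0.81] T [ 0.26   0.118 -0.002] w 39.1 g 26.0
toolF [ 0.33 -1.15 -0.81] R [[0.31, 0.951, -0.001], [0.951, -0.31, 0.0], [-0.0, -0.001, -1.0]] yaw 1.256
```

Emit:
jog_arm(
  rows=[
    {"fingers": 36, "x": 0, "y": 0, "z": -0.1, "ax": 0, "ay": 0, "az": -3},
    {"fingers": 36, "x": 0, "y": 0, "z": 0, "ax": 0, "ay": 0, "az": -3},
    {"fingers": 36, "x": 0, "y": 0, "z": -0.1, "ax": 0, "ay": 0, "az": -3},
    {"fingers": 36, "x": 0, "y": 0, "z": -0.1, "ax": 0, "ay": 0, "az": -3},
    {"fingers": 36, "x": 0, "y": 0, "z": -0.1, "ax": 0, "ay": 0, "az": -3},
    {"fingers": 36, "x": 0, "y": 0, "z": -0.1, "ax": 0, "ay": 0, "az": -3},
    {"fingers": 36, "x": 0, "y": 0, "z": 0, "ax": 0, "ay": 0, "az": 0},
    {"fingers": 36, "x": 0, "y": 0, "z": 0, "ax": 0, "ay": 0, "az": 0},
  ],
)

```text
t: 18.75
eef_pos: [0.4882, -0.1874, 0.1492]
tool_rot: [-0.0, 0.708, 0.707, -0.0]
contact_force: [-1.0, 0.3, -0.5]
gripper_width: 0.459
grasp_force: 25.9
```

```bash
python3 -c "
from st import *
st()"
```

```text
t 18.75 q [ 0.75  0.39 -0.61  1.96  0.29  0.87 -0.02] p [ 0.4882 -0.1874  0.1492] F [-0.98  0.31 -0.48] T [ 0.2    0.257 -0.021] w 39.2 g 25.9
toolF [ 0.3  -0.98  0.48] R [[0.001, 1.0, -0.001], [1.0, -0.001, 0.0], [0.0, -0.001, -1.0]] yaw 1.57
```

Total turned is about 8.0 rad with no stop yet.

Emit:
jog_arm(
  rows=[
    {"fingers": 36, "x": 0, "y": 0, "z": -0.1, "ax": 0, "ay": 0, "az": -3},
    {"fingers": 36, "x": 0, "y": 0, "z": 0, "ax": 0, "ay": 0, "az": -3},
    {"fingers": 36, "x": 0, "y": 0, "z": -0.1, "ax": 0, "ay": 0, "az": -3},
    {"fingers": 36, "x": 0, "y": 0, "z": 0, "ax": 0, "ay": 0, "az": -3},
    {"fingers": 36, "x": 0, "y": 0, "z": -0.1, "ax": 0, "ay": 0, "az": -3},
    {"fingers": 36, "x": 0, "y": 0, "z": -0.1, "ax": 0, "ay": 0, "az": -3},
    {"fingers": 36, "x": 0, "y": 0, "z": 0, "ax": 0, "ay": 0, "az": 0},
    {"fingers": 36, "x": 0, "y": 0, "z": 0, "ax": 0, "ay": 0, "az": 0},
  ],
)

```text
t: 19.55
eef_pos: [0.4884, -0.1873, 0.1496]
tool_rot: [-0.0, 0.588, 0.809, 0.0]
contact_force: [-0.0, 0.3, -1.4]
gripper_width: 0.459
grasp_force: 25.8
```

```bash
python3 -c "
from st import *
st()"
```

```text
t 19.55 q [ 0.8   0.41 -0.68  1.96  0.33  0.88  0.26] p [ 0.4884 -0.1873  0.1496] F [-0.04  0.31 -1.36] T [ 0.26   0.068 -0.141] w 39.2 g 25.8
toolF [0.3  0.06 1.36] R [[-0.308, 0.951, -0.0], [0.951, 0.308, 0.0], [0.0, -0.0, -1.0]] yaw 1.884
```

Emit:
jog_arm(
  rows=[
    {"fingers": 36, "x": 0, "y": 0, "z": -0.1, "ax": 0, "ay": 0, "az": -2},
    {"fingers": 36, "x": 0, "y": 0, "z": 0, "ax": 0, "ay": 0, "az": -2},
    {"fingers": 36, "x": 0, "y": 0, "z": -0.1, "ax": 0, "ay": 0, "az": -2},
    {"fingers": 36, "x": 0, "y": 0, "z": 0, "ax": 0, "ay": 0, "az": 0},
    {"fingers": 36, "x": 0, "y": 0, "z": 0, "ax": 0, "ay": 0, "az": 0},
    {"fingers": 36, "x": 0, "y": 0, "z": 0, "ax": 0, "ay": 0, "az": 0},
    {"fingers": 36, "x": 0, "y": 0, "z": 0, "ax": 0, "ay": 0, "az": 0},
    {"fingers": 36, "x": 0, "y": 0, "z": 0, "ax": 0, "ay": 0, "az": 0},
  ],
)

```text
t: 20.35
eef_pos: [0.4884, -0.1872, 0.1498]
tool_rot: [-0.0, 0.544, 0.839, 0.0]
contact_force: [0.7, 2.2, -4.5]
gripper_width: 0.455
grasp_force: 25.7
```

```bash
python3 -c "
from st import *
st();cam('top');st()"
```

```text
t 20.35 q [ 0.82  0.41 -0.7   1.96  0.34  0.89  0.36] p [ 0.4884 -0.1872  0.1498] F [ 0.75  2.19 -4.53] T [ 0.444 -0.167 -0.257] w 38.9 g 25.7
toolF [1.69 1.58 4.53] R [[-0.407, 0.913, -0.0], [0.913, 0.407, 0.0], [0.0, -0.0, -1.0]] yaw 1.99
t 20.4 q [ 0.82  0.41 -0.7   1.96  0.34  0.89  0.36] p [ 0.4884 -0.1872  0.1498] F [ 1.16  2.14 -4.55] T [ 0.443 -0.165 -0.302] w 38.8 g 25.7
toolF [1.48 1.93 4.55] R [[-0.408, 0.913, -0.0], [0.913, 0.408, 0.0], [0.0, -0.0, -1.0]] yaw 1.991
```

The torque is -0.28 N m, so this is the stop. I'll back off into the free window.

Emit:
jog_arm(
  rows=[
    {"fingers": 36, "x": 0, "y": 0, "z": 0.1, "ax": 0, "ay": 0, "az": 4},
    {"fingers": 36, "x": 0, "y": 0, "z": 0.1, "ax": 0, "ay": 0, "az": 4},
    {"fingers": 36, "x": 0, "y": 0, "z": 0.1, "ax": 0, "ay": 0, "az": 4},
    {"fingers": 36, "x": 0, "y": 0, "z": 0.1, "ax": 0, "ay": 0, "az": 4},
    {"fingers": 36, "x": 0, "y": 0, "z": 0.1, "ax": 0, "ay": 0, "az": 4},
    {"fingers": 36, "x": 0, "y": 0, "z": 0, "ax": 0, "ay": 0, "az": 0},
    {"fingers": 36, "x": 0, "y": 0, "z": 0, "ax": 0, "ay": 0, "az": 0},
    {"fingers": 36, "x": 0, "y": 0, "z": 0, "ax": 0, "ay": 0, "az": 0},
  ],
)

```text
t: 21.2
eef_pos: [0.4883, -0.1875, 0.1496]
tool_rot: [-0.0, 0.681, 0.732, -0.0]
contact_force: [-1.6, 0.9, -0.0]
gripper_width: 0.459
grasp_force: 26.1
```

```bash
python3 -c "
from st import *
st()"
```

```text
t 21.2 q [ 0.76  0.4  -0.63  1.96  0.3   0.88  0.05] p [ 0.4883 -0.1875  0.1496] F [-1.64  0.9  -0.01] T [0.258 0.438 0.05 ] w 39.2 g 26.1
toolF [ 1.02 -1.57  0.01] R [[-0.072, 0.997, -0.0], [0.997, 0.072, -0.0], [-0.0, -0.0, -1.0]] yaw 1.643
```

Emit:
jog_arm(
  rows=[
    {"fingers": 36, "x": 0, "y": 0, "z": -0.5, "ax": 0, "ay": 0, "az": 0},
    {"fingers": 36, "x": 0, "y": 0, "z": -0.5, "ax": 0, "ay": 0, "az": 0},
    {"fingers": 36, "x": 0, "y": 0, "z": -0.5, "ax": 0, "ay": 0, "az": 0},
    {"fingers": 36, "x": 0, "y": 0, "z": -0.5, "ax": 0, "ay": 0, "az": 0},
    {"fingers": 36, "x": 0, "y": 0, "z": -0.5, "ax": 0, "ay": 0, "az": 0},
    {"fingers": 36, "x": 0, "y": 0, "z": -0.5, "ax": 0, "ay": 0, "az": 0},
    {"fingers": 36, "x": 0, "y": 0, "z": -0.5, "ax": 0, "ay": 0, "az": 0},
    {"fingers": 36, "x": 0, "y": 0, "z": 0, "ax": 0, "ay": 0, "az": 0},
  ],
  force=35,
)

```text
t: 22.0
eef_pos: [0.4884, -0.1873, 0.153]
tool_rot: [-0.0, 0.682, 0.732, -0.0]
contact_force: [-2.1, 0.3, -1.1]
gripper_width: 0.455
grasp_force: 36.9
```

```bash
python3 -c "
from st import *
st()"
```

```text
t 22.0 q [ 0.76  0.39 -0.63  1.96  0.3   0.88  0.05] p [ 0.4884 -0.1873  0.153 ] F [-2.06  0.31 -1.09] T [0.271 0.531 0.006] w 38.9 g 36.9
toolF [ 0.46 -2.03  1.09] R [[-0.071, 0.997, -0.0], [0.997, 0.071, -0.0], [-0.0, -0.0, -1.0]] yaw 1.642
```

Emit:
jog_arm(
  rows=[
    {"fingers": 36, "x": 0, "y": 0, "z": -0.5, "ax": 0, "ay": 0, "az": 0},
    {"fingers": 36, "x": 0, "y": 0, "z": -0.5, "ax": 0, "ay": 0, "az": 0},
    {"fingers": 36, "x": 0, "y": 0, "z": -0.5, "ax": 0, "ay": 0, "az": 0},
    {"fingers": 36, "x": 0, "y": 0, "z": -0.5, "ax": 0, "ay": 0, "az": 0},
    {"fingers": 36, "x": 0, "y": 0, "z": -0.5, "ax": 0, "ay": 0, "az": 0},
    {"fingers": 36, "x": 0, "y": 0, "z": -0.5, "ax": 0, "ay": 0, "az": 0},
    {"fingers": 36, "x": 0, "y": 0, "z": -0.5, "ax": 0, "ay": 0, "az": 0},
    {"fingers": 36, "x": 0, "y": 0, "z": -0.5, "ax": 0, "ay": 0, "az": 0},
  ],
)

```text
t: 22.8
eef_pos: [0.4885, -0.1873, 0.157]
tool_rot: [0.0, 0.682, 0.732, -0.0]
contact_force: [-3.2, 1.8, -1.5]
gripper_width: 0.454
grasp_force: 36.9
```

```bash
python3 -c "
from st import *
st()"
```

```text
t 22.8 q [ 0.76  0.39 -0.63  1.96  0.29  0.89  0.05] p [ 0.4885 -0.1873  0.157 ] F [-3.24  1.79 -1.53] T [0.288 0.449 0.025] w 38.7 g 36.9
toolF [ 2.01 -3.1   1.53] R [[-0.071, 0.997, -0.0], [0.997, 0.071, -0.0], [-0.0, -0.0, -1.0]] yaw 1.642
```

Emit:
jog_arm(
  rows=[
    {"fingers": 36, "x": 0.3, "y": -0.7, "z": -1, "ax": 0, "ay": 0, "az": 0},
    {"fingers": 36, "x": 0, "y": 0, "z": -2, "ax": 0, "ay": 0, "az": 0},
    {"fingers": 36, "x": 0, "y": 0, "z": -3, "ax": 0, "ay": 0, "az": 0},
    {"fingers": 36, "x": 0, "y": 0, "z": -3, "ax": 0, "ay": 0, "az": 0},
    {"fingers": 36, "x": 0, "y": 0, "z": -3, "ax": 0, "ay": 0, "az": 0},
    {"fingers": 36, "x": 0, "y": 0, "z": -3, "ax": 0, "ay": 0, "az": 0},
    {"fingers": 36, "x": 0, "y": 0, "z": -3, "ax": 0, "ay": 0, "az": 0},
    {"fingers": 36, "x": 0, "y": 0, "z": -3, "ax": 0, "ay": 0, "az": 0},
  ],
)

```text
t: 23.6
eef_pos: [0.4878, -0.1871, 0.1783]
tool_rot: [0.0, 0.682, 0.732, 0.0]
contact_force: [0.1, 0.1, 0.1]
gripper_width: 0.45
grasp_force: 37.0
```

Emit:
jog_arm(
  rows=[
    {"fingers": 36, "x": 0, "y": 0, "z": -6, "ax": 0, "ay": 0, "az": 0},
    {"fingers": 36, "x": 0, "y": 0, "z": -8, "ax": 0, "ay": 0, "az": 0},
    {"fingers": 36, "x": 0, "y": 0, "z": -8, "ax": 0, "ay": 0, "az": 0},
    {"fingers": 36, "x": 0, "y": 0, "z": -8, "ax": 0, "ay": 0, "az": 0},
    {"fingers": 36, "x": 0, "y": 0, "z": -8, "ax": 0, "ay": 0, "az": 0},
    {"fingers": 36, "x": 0, "y": 0, "z": -6, "ax": 0, "ay": 0, "az": 0},
    {"fingers": 36, "x": 0, "y": 0, "z": 0, "ax": 0, "ay": 0, "az": 0},
    {"fingers": 36, "x": 0, "y": 0, "z": 0, "ax": 0, "ay": 0, "az": 0},
  ],
)

```text
t: 24.4
eef_pos: [0.4877, -0.1871, 0.222]
tool_rot: [0.0, 0.682, 0.732, -0.0]
contact_force: [-0.3, 0.3, -0.9]
gripper_width: 0.453
grasp_force: 37.0
```

```bash
python3 - <<'E'
from st import *
st([.502,.1745,.2255])
d=cam('scene');cv2.imwrite('pics/l1.png',cv2.resize(d['pixels'][220:420,270:470,::-1],None,fx=3,fy=3,interpolation=cv2.INTER_CUBIC))
E
```

```text
t 24.4 q [ 0.8   0.3  -0.66  1.89  0.22  1.02  0.12] p [ 0.4877 -0.1871  0.222 ] F [-0.26  0.29 -0.94] T [-0.008  0.007  0.018] w 38.7 g 37.0
toolF [ 0.31 -0.24  0.94] R [[-0.071, 0.997, 0.0], [0.997, 0.071, -0.0], [-0.0, 0.0, -1.0]] yaw 1.642
tool delta mm [359.7  39.9  -3.5]
```

View pics/l1.png

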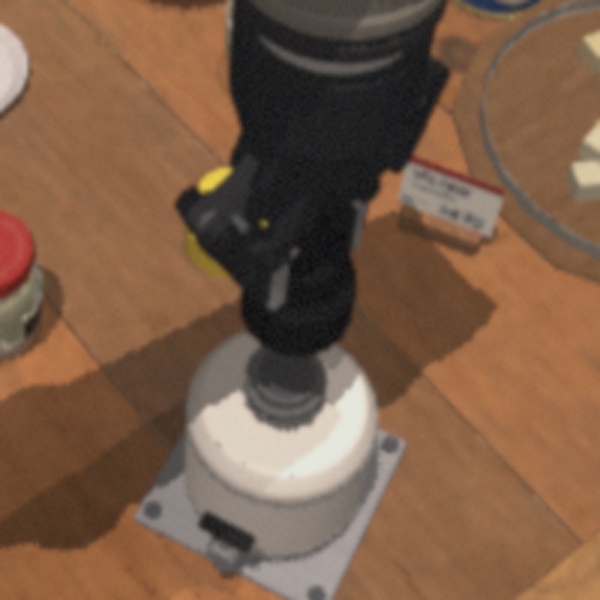

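The picture shows the cap held clear above the bare neck (cap at about crop (298,310)). Next is the carry to the saucer.

Emit:
jog_arm(
  rows=[
    {"fingers": 36, "x": 12, "y": 1.5, "z": 0, "ax": 0, "ay": 0, "az": 0},
    {"fingers": 36, "x": 24, "y": 2.5, "z": 0, "ax": 0, "ay": 0, "az": 0},
    {"fingers": 36, "x": 24, "y": 2.5, "z": 0, "ax": 0, "ay": 0, "az": 0},
    {"fingers": 36, "x": 24, "y": 2.5, "z": 0, "ax": 0, "ay": 0, "az": 0},
    {"fingers": 36, "x": 24, "y": 2.5, "z": 0, "ax": 0, "ay": 0, "az": 0},
    {"fingers": 36, "x": 24, "y": 2.5, "z": 0, "ax": 0, "ay": 0, "az": 0},
    {"fingers": 36, "x": 24, "y": 2.5, "z": 0, "ax": 0, "ay": 0, "az": 0},
    {"fingers": 36, "x": 24, "y": 2.5, "z": 0, "ax": 0, "ay": 0, "az": 0},
  ],
)

```text
t: 25.25
eef_pos: [0.4935, -0.0042, 0.2217]
tool_rot: [-0.0, 0.681, 0.732, -0.0]
contact_force: [1.1, -0.6, -0.8]
gripper_width: 0.45
grasp_force: 37.0
```

Emit:
jog_arm(
  rows=[
    {"fingers": 36, "x": 24, "y": 3, "z": 0, "ax": 0, "ay": 0, "az": 0},
    {"fingers": 36, "x": 24, "y": 3, "z": 0, "ax": 0, "ay": 0, "az": 0},
    {"fingers": 36, "x": 24, "y": 3, "z": 0, "ax": 0, "ay": 0, "az": 0},
    {"fingers": 36, "x": 24, "y": 3, "z": 0, "ax": 0, "ay": 0, "az": 0},
    {"fingers": 36, "x": 24, "y": 3, "z": 0, "ax": 0, "ay": 0, "az": 0},
    {"fingers": 36, "x": 24, "y": 3, "z": 0, "ax": 0, "ay": 0, "az": 0},
    {"fingers": 36, "x": 24, "y": 2, "z": 0, "ax": 0, "ay": 0, "az": 0},
    {"fingers": 36, "x": 12, "y": 1, "z": 0, "ax": 0, "ay": 0, "az": 0},
  ],
)

```text
t: 26.05
eef_pos: [0.5011, 0.1781, 0.2219]
tool_rot: [-0.001, 0.68, 0.733, 0.0]
contact_force: [-0.1, -0.2, -0.7]
gripper_width: 0.455
grasp_force: 37.0
```

```bash
python3 -c "
from st import *
st([.502,.1755,.045])"
```

```text
t 26.05 q [ 0.2   0.36 -0.8   1.87  0.29  1.04 -0.65] p [0.5011 0.1781 0.2219] F [-0.05 -0.16 -0.73] T [ 0.007 -0.022  0.047] w 38.9 g 37.0
toolF [-0.15 -0.07  0.73] R [[-0.074, 0.997, -0.0], [0.997, 0.074, 0.001], [0.001, -0.0, -1.0]] yaw 1.645
tool delta mm [ -2.9   0.8 176.9]
```

Descend to about 10 mm above the floor and look.

Emit:
jog_arm(
  rows=[
    {"fingers": 36, "x": -2, "y": 0.8, "z": 22, "ax": 0, "ay": 0, "az": 0},
    {"fingers": 36, "x": -0.5, "y": 0, "z": 22, "ax": 0, "ay": 0, "az": 0},
    {"fingers": 36, "x": 0, "y": 0, "z": 22, "ax": 0, "ay": 0, "az": 0},
    {"fingers": 36, "x": 0, "y": 0, "z": 22, "ax": 0, "ay": 0, "az": 0},
    {"fingers": 36, "x": 0, "y": 0, "z": 22, "ax": 0, "ay": 0, "az": 0},
    {"fingers": 36, "x": 0, "y": 0, "z": 22, "ax": 0, "ay": 0, "az": 0},
    {"fingers": 36, "x": 0, "y": 0, "z": 22, "ax": 0, "ay": 0, "az": 0},
    {"fingers": 36, "x": 0, "y": 0, "z": 12, "ax": 0, "ay": 0, "az": 0},
  ],
)

```text
t: 26.85
eef_pos: [0.502, 0.1718, 0.0542]
tool_rot: [-0.001, 0.682, 0.732, -0.001]
contact_force: [0.3, 0.5, -0.5]
gripper_width: 0.452
grasp_force: 37.1
```

```bash
python3 - <<'E'
from st import *
st([.502,.1755,.0375])
a=cam('scene')['pixels'][170:300,190:320,::-1];b=cam('top')['pixels'][220:350,190:320,::-1]
cv2.imwrite('pics/p1.png',cv2.resize(np.hstack([a,b]),None,fx=3,fy=3,interpolation=cv2.INTER_CUBIC))
E
```

```text
t 26.85 q [ 0.08  0.58 -0.66  2.    0.52  0.74 -0.84] p [0.502  0.1718 0.0542] F [ 0.27  0.49 -0.52] T [-0.038 -0.025 -0.017] w 38.6 g 37.1
toolF [0.47 0.3  0.52] R [[-0.071, 0.997, -0.003], [0.997, 0.071, -0.001], [-0.001, -0.003, -1.0]] yaw 1.642
tool delta mm [ 3.7  0.3 16.7]
```

View pics/p1.png

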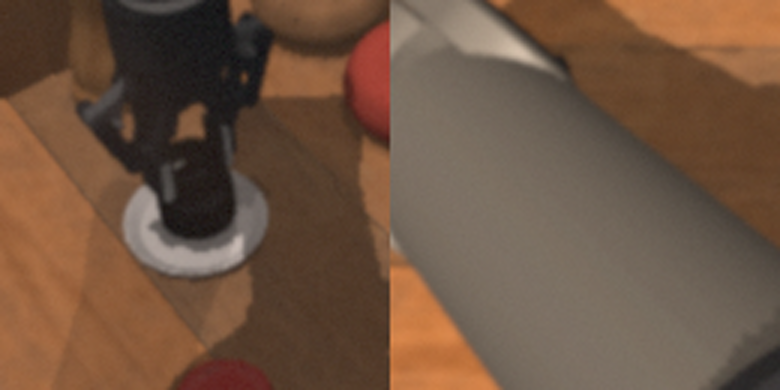

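The scene view shows the cap upright above the saucer: its bottom is at about (198,225) in the crop and the saucer centre at about (196,222).

Emit:
jog_arm(
  rows=[
    {"fingers": 36, "x": 1.5, "y": 0.3, "z": 3, "ax": 0, "ay": 0, "az": 0},
    {"fingers": 36, "x": 1, "y": 0, "z": 3, "ax": 0, "ay": 0, "az": 0},
    {"fingers": 36, "x": 0, "y": 0, "z": 3, "ax": 0, "ay": 0, "az": 0},
    {"fingers": 36, "x": 0, "y": 0, "z": 2, "ax": 0, "ay": 0, "az": 0},
    {"fingers": 36, "x": 0, "y": 0, "z": 1, "ax": 0, "ay": 0, "az": 0},
    {"fingers": 36, "x": 0, "y": 0, "z": 1, "ax": 0, "ay": 0, "az": 0},
    {"fingers": 36, "x": 0, "y": 0, "z": 0, "ax": 0, "ay": 0, "az": 0},
    {"fingers": 36, "x": 0, "y": 0, "z": 0, "ax": 0, "ay": 0, "az": 0},
  ],
)

```text
t: 27.75
eef_pos: [0.5033, 0.1749, 0.0431]
tool_rot: [0.0, 0.682, 0.732, 0.0]
contact_force: [0.3, -0.3, -0.3]
gripper_width: 0.455
grasp_force: 37.1
```

```bash
python3 -c "
from st import *
st([.502,.1755,.0375])"
```

```text
t 27.75 q [ 0.06  0.6  -0.65  2.    0.54  0.72 -0.86] p [0.5033 0.1749 0.0431] F [ 0.27 -0.35 -0.29] T [-0.013  0.037  0.029] w 38.9 g 37.1
toolF [-0.37  0.24  0.29] R [[-0.071, 0.997, 0.0], [0.997, 0.071, 0.0], [0.0, 0.0, -1.0]] yaw 1.642
tool delta mm [ 0.7 -1.3  5.6]
```

Emit:
jog_arm(
  rows=[
    {"fingers": 36, "x": 0, "y": -0.5, "z": 1, "ax": 0, "ay": 0, "az": 0},
    {"fingers": 36, "x": 0, "y": -0.5, "z": 1, "ax": 0, "ay": 0, "az": 0},
    {"fingers": 36, "x": 0, "y": 0, "z": 0.7, "ax": 0, "ay": 0, "az": 0},
    {"fingers": 36, "x": 0, "y": 0, "z": 0.7, "ax": 0, "ay": 0, "az": 0},
    {"fingers": 36, "x": 0, "y": 0, "z": 0.6, "ax": 0, "ay": 0, "az": 0},
    {"fingers": 36, "x": 0, "y": 0, "z": 0, "ax": 0, "ay": 0, "az": 0},
    {"fingers": 36, "x": 0, "y": 0, "z": 0, "ax": 0, "ay": 0, "az": 0},
    {"fingers": 36, "x": 0, "y": 0, "z": 0, "ax": 0, "ay": 0, "az": 0},
  ],
)

```text
t: 28.55
eef_pos: [0.5023, 0.1749, 0.039]
tool_rot: [0.0, 0.682, 0.732, 0.0]
contact_force: [0.5, -0.4, -1.0]
gripper_width: 0.457
grasp_force: 37.1
```

```bash
python3 -c "
from st import *
st()"
```

```text
t 28.55 q [ 0.06  0.6  -0.65  2.01  0.55  0.71 -0.86] p [0.5023 0.1749 0.039 ] F [ 0.52 -0.37 -0.96] T [-0.023 -0.024 -0.   ] w 39.0 g 37.1
toolF [-0.41  0.49  0.96] R [[-0.071, 0.997, 0.0], [0.997, 0.071, 0.0], [0.0, 0.0, -1.0]] yaw 1.642
```

Emit:
jog_arm(
  rows=[
    {"fingers": 36, "x": 0, "y": 0, "z": 0.5, "ax": 0, "ay": 0, "az": 0},
    {"fingers": 36, "x": 0, "y": 0, "z": 0.5, "ax": 0, "ay": 0, "az": 0},
    {"fingers": 36, "x": 0, "y": 0, "z": 0.5, "ax": 0, "ay": 0, "az": 0},
    {"fingers": 36, "x": 0, "y": 0, "z": 0.5, "ax": 0, "ay": 0, "az": 0},
    {"fingers": 36, "x": 0, "y": 0, "z": 0, "ax": 0, "ay": 0, "az": 0},
    {"fingers": 36, "x": 0, "y": 0, "z": 0, "ax": 0, "ay": 0, "az": 0},
    {"fingers": 36, "x": 0, "y": 0, "z": 0, "ax": 0, "ay": 0, "az": 0},
    {"fingers": 36, "x": 0, "y": 0, "z": 0, "ax": 0, "ay": 0, "az": 0},
  ],
)

```text
t: 29.35
eef_pos: [0.5024, 0.1748, 0.0377]
tool_rot: [0.0, 0.682, 0.732, -0.0]
contact_force: [-2.0, -2.8, 8.5]
gripper_width: 0.448
grasp_force: 38.0
```

```bash
python3 -c "
from st import *
st()"
```

```text
t 29.35 q [ 0.05  0.6  -0.64  2.01  0.55  0.71 -0.86] p [0.5024 0.1748 0.0377] F [-2.04 -2.76  8.51] T [-0.372  0.658 -0.002] w 38.3 g 38.0
toolF [-2.61 -2.23 -8.51] R [[-0.071, 0.997, 0.0], [0.997, 0.071, -0.001], [-0.001, 0.0, -1.0]] yaw 1.642
```

Emit:
jog_arm(
  rows=[
    {"fingers": 36, "x": 0, "y": 0, "z": -0.6, "ax": 0, "ay": 0, "az": 0},
    {"fingers": 36, "x": 0, "y": 0, "z": 0, "ax": 0, "ay": 0, "az": 0},
    {"fingers": 40, "x": 0, "y": 0, "z": 0, "ax": 0, "ay": 0, "az": 0},
    {"fingers": 42, "x": 0, "y": 0, "z": 0, "ax": 0, "ay": 0, "az": 0},
    {"fingers": 46, "x": 0, "y": 0, "z": 0, "ax": 0, "ay": 0, "az": 0},
    {"fingers": 52, "x": 0, "y": 0, "z": 0, "ax": 0, "ay": 0, "az": 0},
    {"fingers": 60, "x": 0, "y": 0, "z": 0, "ax": 0, "ay": 0, "az": 0},
    {"fingers": 65, "x": 0, "y": 0, "z": 0, "ax": 0, "ay": 0, "az": 0},
  ],
)

```text
t: 30.15
eef_pos: [0.5023, 0.1749, 0.0376]
tool_rot: [0.0, 0.682, 0.732, 0.0]
contact_force: [0.9, 0.1, 0.4]
gripper_width: 0.761
grasp_force: 0.0
```

Emit:
jog_arm(
  rows=[
    {"fingers": 65, "x": 0, "y": 0, "z": -5, "ax": 0, "ay": 0, "az": 0},
    {"fingers": 65, "x": 0, "y": 0, "z": -10, "ax": 0, "ay": 0, "az": 0},
    {"fingers": 65, "x": 0, "y": 0, "z": -20, "ax": 0, "ay": 0, "az": 0},
    {"fingers": 65, "x": 0, "y": 0, "z": -25, "ax": 0, "ay": 0, "az": 0},
    {"fingers": 65, "x": 0, "y": 0, "z": -25, "ax": 0, "ay": 0, "az": 0},
    {"fingers": 65, "x": 0, "y": 0, "z": -25, "ax": 0, "ay": 0, "az": 0},
    {"fingers": 65, "x": 0, "y": 0, "z": -25, "ax": 0, "ay": 0, "az": 0},
    {"fingers": 65, "x": 0, "y": 0, "z": -25, "ax": 0, "ay": 0, "az": 0},
  ],
)

```text
t: 30.95
eef_pos: [0.5021, 0.175, 0.1995]
tool_rot: [0.0, 0.681, 0.732, 0.0]
contact_force: [-0.8, -0.1, 0.4]
gripper_width: 0.76
grasp_force: 0.0
```

Emit:
jog_arm(
  rows=[
    {"fingers": 65, "x": -30, "y": 0, "z": 0, "ax": 0, "ay": 0, "az": 0},
    {"fingers": 65, "x": -30, "y": 0, "z": 0, "ax": 0, "ay": 0, "az": 0},
    {"fingers": 65, "x": -30, "y": 0, "z": 0, "ax": 0, "ay": 0, "az": 0},
    {"fingers": 65, "x": -30, "y": 0, "z": 0, "ax": 0, "ay": 0, "az": 0},
    {"fingers": 65, "x": -30, "y": 0, "z": 0, "ax": 0, "ay": 0, "az": 0},
    {"fingers": 65, "x": -30, "y": 0, "z": 0, "ax": 0, "ay": 0, "az": 0},
    {"fingers": 65, "x": -10, "y": 0, "z": 0, "ax": 0, "ay": 0, "az": 0},
    {"fingers": 65, "x": 0, "y": 0, "z": 0, "ax": 0, "ay": 0, "az": 0},
  ],
)

```text
t: 31.75
eef_pos: [0.5158, -0.0159, 0.198]
tool_rot: [0.0, 0.683, 0.731, 0.0]
contact_force: [0.1, 1.0, -1.1]
gripper_width: 0.764
grasp_force: 0.0
```

```bash
python3 - <<'E'
from st import *
st()
a=cam('scene')['pixels'][170:300,190:320,::-1];b=cam('top')['pixels'][220:350,190:320,::-1]
cv2.imwrite('pics/e1.png',cv2.resize(np.hstack([a,b]),None,fx=3,fy=3,interpolation=cv2.INTER_CUBIC))
E
```

```text
t 31.75 q [ 0.53  0.34 -0.75  1.93  0.28  0.98 -0.28] p [ 0.5158 -0.0159  0.198 ] F [ 0.09  1.   -1.12] T [ 0.042  0.022 -0.004] w 65.2 g 0.0
toolF [0.99 0.16 1.12] R [[-0.068, 0.998, 0.0], [0.998, 0.068, -0.0], [-0.0, 0.0, -1.0]] yaw 1.639
```

View pics/e1.png

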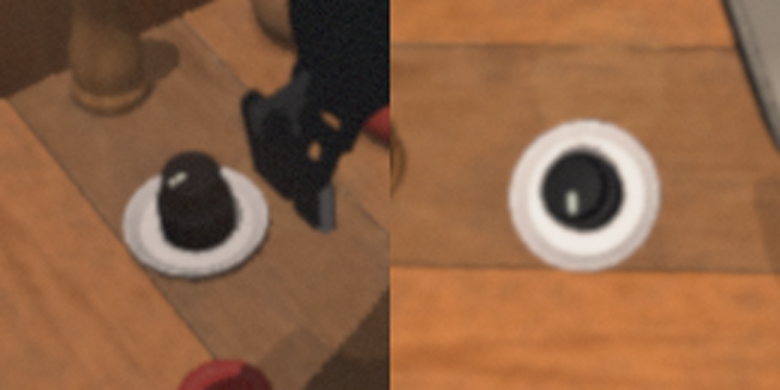

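The cap stands upright and central on the saucer floor: cap at about (582,190) and saucer at about (584,195) in the crop. The robot is clear of everything.

```bash
python3 -c "
from station import bot
print(bot.hand_in())"
```

```text
the job is handed in; nothing more can be done
None
```

The black cap is unscrewed and stands upright near the middle of the saucer, grip upwards; the robot is clear and the job was handed in at about 32 s, with no verdict returned.

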